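# Lay out the painting station for masking a model wheel

### The arm

A 7-joint arm with a two-finger parallel gripper is mounted at the origin on the work surface. World frame = base frame: x ahead of the robot, y to its left, z up, the work surface at z = 0. Lengths are in mm, angles in degrees, forces in N, time in s.
With the tool pointing down it reaches from about 350 to 900 mm from the base axis. Payload 7.2 kg.
Tool frame: the origin (TCP) lies on the centre line of the jaws, within the pads' length; the fingertips stand bot.tip_reach ahead of it and the grasp point (between the pads) lies 8 mm behind it (bot.tip_reach is the distance from the TCP to the fingertips, in mm); x points along the fingers, z is the direction in which the jaws open and shut, and the axes are right-handed (so a half turn about x gives the same grasp; the last joint's range is limited). The gripper opens to 85 mm and grips with 20 to 120 N. Pads are 22 mm wide; open, the fingers measure 114 mm over their backs; the gripper's body (76 mm by 85 mm) begins 54 mm behind the grasp point. The pads swing forward as they close: fully open they stand 13 mm farther back than shut.
Start: joints at [60.264, 23.554, -0.728, 91.456, 0.321, 64.991, -4.71], TCP at [272.293, -562.57, 242.297] pointing down, gripper open.
Joint ranges: [-169.25, 169.25], [-16.82, 113.86], [-84.01, 82.57], [7.8, 145.47], [-59.2, 239.2], [7.22, 106.19], [-163.78, 163.78]. Speed limits (degrees/s): [136.94, 136.94, 172.46, 172.46, 180, 180, 180].

### API

Orientations are given as [roll, pitch, yaw] about the fixed x, y, z axes, in that order (R = Rz(yaw) Ry(pitch) Rx(roll)).
In Python, from bench import bot gives the robot as it stands.
- The arm moves only by the shell command python3 -m jog 'ROWS' [FORCE]. ROWS is JSON, a list of rows, each an object with "jaw": the finger opening in mm, from 0 to 85.4; "delta_pos": the shift along the world's x, y, z in units of 50 mm (1.0 is 50 mm), a list of three; "twist": the turn, a rotation vector about the world's x, y, z in units of 10 degrees (1.0 is 10 degrees), a list of three. In form: [{"jaw": jaw, "delta_pos": [dx, dy, dz], "twist": [rx, ry, rz]}, ...]. A call has 1 to 10 rows; each row shifts and turns the commanded pose from where the row before left it; what a row does not reach is not made up. A row lasts 1/8 s, in which the tool goes at most 62.5 mm and 10.7 degrees, less where a joint would pass 70% of its speed; a pose out of reach is approached as far as the arm can. A call is refused whole if a number of a shift passes 1 or a number of a turn 1, either way. A call with a gripper value outside its range is refused whole. The fingers move at their own pace and stop on an object; FORCE is the grip in N (left out, the last holds). Time passes only in rows, so rows that do not move let the fingers close. It gives the time, the measured TCP pose, the force and the opening at its end, in the units of the state.
- bot.sense(): the state, without advancing time (a new reading comes with each control period).
- bot.grab_frame(name): name is "side" or "top" or "wrist"; returns a dict with "color" (400x640x3 uint8, blue, green, red), "fx", "fy", "cx", "cy" (pixels), "T" (4x4, takes a point from camera to world coordinates); the wrist camera has in their place "hand_eye" (4x4, takes a point from camera to tool coordinates, whose origin is the TCP and whose axes are the tool frame's). Camera axes: x right, y down, z forward; pixel columns grow to the right and rows downward; lengths in mm; the calibration is good to about 2 mm. The wrist camera is an equidistant fisheye: a pixel r from the principal point sees the ray r / f radians off the axis. A picture is of the moment at which its call begins: read the wrist's pose just before it. There is no depth.
- bot.close_job(): hands the job in, once; it reports no verdict.
Trained networks look in a picture, given as the dict that the camera call returned (one of the last four; its "shot" number tells which), for a name from the list of things; names that differ only in an ending like _2 or _b are one class to them, and where a whole thing is asked for, a point or a joint stands for the part that bears it (a point fixed in the world has none). Each returns a list of dicts, best first, with "conf" (0 to 1); they miss things now and then, are a little off and sometimes report something else, mostly with a low value. They report only what shows in the picture. A call takes as long as a camera call. They do not tell look-alikes from the thing itself.
- bot.regions_of(picture, thing): "pixels" (400x640 bool, what is visible of it) and "pixel" ([column, row] in pixels, amid what is visible of it).
The state is a dict: "clock": time; "joint_pos": joint angles; "joint_vel": joint speeds; "joint_efforts": joint torques, N m; "ee_pos": TCP position; "orientation": TCP orientation; "contact_force": force on the tool from outside, world axes, zero at the start; "torque": the same for the moment, N m; "gripper_width": opening from 0.0 (shut) to 1.0 (fully open).
Only numpy, scipy, OpenCV 4.12 (cv2) and the standard library are available. Lean on these libraries where they do the work, as an engineer would, in place of code of your own. Each camera call takes 0.05 s, during which the arm holds its last target.

### The job

Set up the station for painting the wheel: put the wheel in the middle of the round stand and lay the orange mask on top of the wheel, knob up and centred; stand the red jar in the middle of the pad to the left of the stand and the blue jar in the middle of the pad behind the stand (left and behind as the robot sees it: behind is farther from the robot), and stand the white mixing cup in the middle of the cork coaster. Everything ends upright and let go; set things down rather than dropping them, and leave the yellow and green jars where they are.

Things in the scene. Friction and masses are not known exactly. Their poses are not given: they have to be found in the camera images.
- wheel_c (a point): model wheel lying flat: black tyre with a silver hub, solid, diameter 50, height 24, flat top. Point: its centre, 12 above its underside. Starts on the mat. (Sizes in mm.)
- mask_c (a point): orange paint mask: flat disc, diameter 50, 4 thick, with an upright round knob (diameter 18, 24 tall) in its middle to hold it by; 28 tall in all. Point: the centre of the knob, 16 above the underside of the disc, 12 below the knob's top. z axis up along the knob. Starts on the mat, knob up.
- red_jar_c (a point): screw-top paint jar, red flat cap and red band round a white body, diameter 42, height 50. Point: its centre, 25 above its underside; z axis up. Starts on the mat.
- blue_jar_c (a point): screw-top paint jar, blue flat cap and blue band round a white body, diameter 42, height 50. Point: its centre, 25 above its underside; z axis up. Starts on the mat.
- cup_c (a point): white mixing cup, open at the top, empty, round: diameter 44 at the foot and 48 at the rim, height 50, wall 3. Point: on its axis, 25 above its underside. Starts on the mat, upright.
- yellow_jar_c (a point): screw-top paint jar, yellow flat cap and yellow band round a white body, diameter 42, height 50. Point: its centre, 25 above its underside; z axis up. Bystander standing among the other things on the mat; leave it there.
- green_jar_c (a point): screw-top paint jar, green flat cap and green band round a white body, diameter 42, height 50. Point: its centre, 25 above its underside; z axis up. Bystander standing alone on the bare table between mat and station; leave it there.
- station: fixed painting station: round white-topped stand, diameter 90, top 30 above the table, in the middle of a flat grey cross. Each of its four arms ends in a round black pad with a white disc, diameter 60, top 4 above the table. Origin: centre of the stand at table level. Pad centres lie 110 from it: left +y, right -y, behind (far) +x, front -x of its own frame, turned up to 0.25 rad from the robot's.
- mat: fixed thin green mat, 270 x 230, 3 thick, on which six loose things start at shuffled places 75 or more apart, centre to centre. Origin: its centre at table level. Mat and station lie on opposite halves of the table, left or right at random.
- coaster: fixed round cork coaster, diameter 80, 6 thick, on the table about midway between station and mat, far side. Origin: its centre at table level.
Not all that is in view belongs to the job. Of the things that look like the part that bears mask_c, the middle-sized one is meant. Of the things that look like the part that bears wheel_c, the smaller one is meant.

How it is judged (in metres and radians):
At the end, for the whole second after the job is handed in: Wheel flat on the stand, within 10 mm of its centre; mask flat on the wheel, knob up, within 8 mm of its centre; red jar on the left pad and blue jar on the far pad, within 12 mm of its centre along each station axis; cup on the coaster within 12 mm. All upright, released and at rest (horizontal distance between wheel_c and station below 0.01 m and z of wheel_c in the frame of station between 0.038 and 0.046 m and horizontal distance between mask_c and wheel_c below 0.008 m and z of mask_c in the frame of station between 0.066 and 0.074 m and y of red_jar_c in the frame of station between 0.098 and 0.122 m and x of red_jar_c in the frame of station between -0.012 and 0.012 m and z of red_jar_c in the frame of station between 0.025 and 0.033 m and x of blue_jar_c in the frame of station between 0.098 and 0.122 m and y of blue_jar_c in the frame of station between -0.012 and 0.012 m and z of blue_jar_c in the frame of station between 0.025 and 0.033 m and horizontal distance between cup_c and coaster below 0.012 m and height (world z) of cup_c between 0.027 and 0.035 m and angle between each of red_jar_c, blue_jar_c, wheel_c, mask_c, cup_c's own z axis and vertical below 0.1 rad and linear speed of each of red_jar, blue_jar, wheel, mask, cup below 0.02 m/s); the robot touches nothing.
It fails at once if the yellow jar, which is to be left alone, was moved more than 25 mm (distance of yellow_jar_c from where it was at the start of the episode above 0.025 m).
It fails at once if the green jar, which is to be left alone, was moved more than 25 mm (distance of green_jar_c from where it was at the start of the episode above 0.025 m).
It fails at once if a thing was dropped: it fell freely, out of the fingers, at more than 0.75 m/s (a fall of about 3 cm) ((linear speed of red_jar above 0.75 m/s and contact force between red_jar and the fingers below 0.01 N) or (linear speed of blue_jar above 0.75 m/s and contact force between blue_jar and the fingers below 0.01 N) or (linear speed of wheel above 0.75 m/s and contact force between wheel and the fingers below 0.01 N) or (linear speed of mask above 0.75 m/s and contact force between mask and the fingers below 0.01 N) or (linear speed of cup above 0.75 m/s and contact force between cup and the fingers below 0.01 N)).
It also fails if it takes over 128 s, if anything falls off the work surface, if the arm or the gripper's body presses on something with over 40 N, if the wrist force passes 120 N, or if a joint passes its speed limit or range.

## Working session

There is one attempt and no reset: what is moved stays moved. The work goes in short steps, Python scripts to look and compute and a shell command to move; the robot and the scene stay as the last step left them, time stands still between calls to the robot, and variables do not carry over. Pictures are saved under pics/ and viewed, and the job is handed in when it is done.

```bash
ls; mkdir -p pics
python3 - <<'E'
from bench import bot
import cv2
print(bot.sense(), bot.tip_reach)
for n in ["top","side","wrist"]:
    f=bot.grab_frame(n); cv2.imwrite(f"pics/{n}0.png",f["color"])
    print(n,f["fx"],f["fy"],f["cx"],f["cy"],f.get("T"),f.get("hand_eye"))
E
```

```text
pics
{'clock': 0.0, 'joint_pos': array([60.26354076, 23.59966077, -0.72883371, 91.505842  ,  0.32003819,
       64.99106418, -4.70829374]), 'joint_vel': array([-0.03160286, -0.06067835,  0.00668662, -0.06174265,  0.00979395,
        0.08922818,  0.03379088]), 'joint_efforts': array([-5.97913349e-04, -6.00618696e+01,  6.81918059e-01, -2.99404103e+01,
        1.38001208e-02,  1.06410304e-02,  1.28948474e-05]), 'ee_pos': array([ 272.05612994, -562.12673499,  241.44408141]), 'orientation': array([-176.48521837,   89.90546121,  119.34661097]), 'contact_force': array([0.52524457, 0.48813772, 0.00507159]), 'torque': array([-0.01485404,  0.05023101, -0.00714844]), 'gripper_width': 0.9998123322833127} 11.0
top 506.47227044634565 506.47227044634565 325.73517191372497 195.14703701876937 [[-2.27734329e-02 -9.93465361e-01  1.11838935e-01  4.36704952e+02]
 [-9.99671750e-01  2.39422875e-02  9.11914699e-03  5.10901864e+00]
 [-1.17372366e-02 -1.11594550e-01 -9.93684504e-01  1.13216954e+03]
 [ 0.00000000e+00  0.00000000e+00  0.00000000e+00  1.00000000e+00]] None
side 498.6794536811082 498.6794536811082 326.8109304015097 207.07565296939936 [[-9.46686974e-01 -2.42215179e-01  2.12404286e-01  2.80692614e+02]
 [-3.22145898e-01  7.06829107e-01 -6.29773478e-01  8.39905762e+02]
 [ 2.40716405e-03 -6.64623517e-01 -7.47174535e-01  1.02532433e+03]
 [ 0.00000000e+00  0.00000000e+00  0.00000000e+00  1.00000000e+00]] None
wrist 309.70691628693146 309.70691628693146 319.40507824340136 202.23858949858618 None [[ 1.96916481e-04 -2.92697745e-01  9.56204995e-01 -1.31937392e+02]
 [ 7.89906676e-04 -9.56204669e-01 -2.92697808e-01  7.47560069e+01]
 [ 9.99999669e-01  8.12949732e-04  4.29114436e-05  9.93077261e-01]
 [ 0.00000000e+00  0.00000000e+00  0.00000000e+00  1.00000000e+00]]
```

View pics/top0.png

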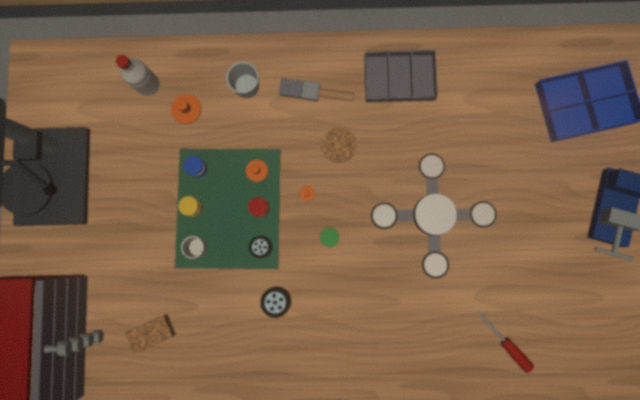

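View pics/side0.png

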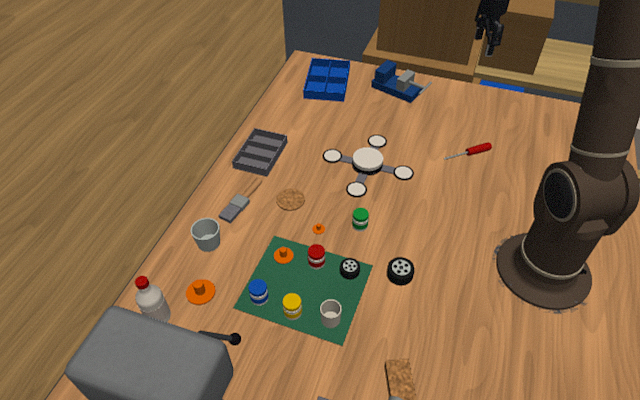

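View pics/wrist0.png

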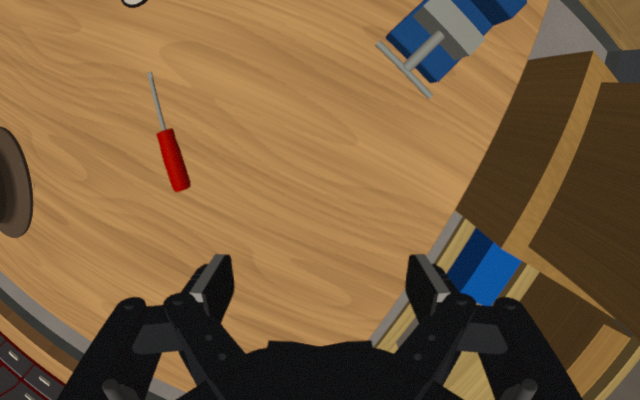

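```bash
cat > h.py <<'E'
import numpy as np, cv2
from scipy.optimize import least_squares
from scipy.spatial.transform import Rotation as R
from bench import bot
def tcpT(s):
    T=np.eye(4); T[:3,:3]=R.from_euler('xyz',s['orientation'],degrees=True).as_matrix(); T[:3,3]=s['ee_pos']; return T
def shot(n):
    s=bot.sense(); f=bot.grab_frame(n)
    if 'hand_eye' in f: f['T']=tcpT(s)@f['hand_eye']; f['fish']=1
    return f
def proj(f,P):
    P=np.atleast_2d(P); T=f['T']; p=(P-T[:3,3])@T[:3,:3]
    if f.get('fish'):
        r=np.hypot(p[:,0],p[:,1]); th=np.arctan2(r,p[:,2]); k=th/np.maximum(r,1e-9)
        return np.c_[f['cx']+f['fx']*k*p[:,0], f['cy']+f['fy']*k*p[:,1]]
    return np.c_[f['cx']+f['fx']*p[:,0]/p[:,2], f['cy']+f['fy']*p[:,1]/p[:,2]]
def ray(f,uv,z):
    a=(uv[0]-f['cx'])/f['fx']; b=(uv[1]-f['cy'])/f['fy']
    if f.get('fish'):
        r=np.hypot(a,b); k=np.sin(r)/max(r,1e-9); d=np.array([a*k,b*k,np.cos(r)])
    else: d=np.array([a,b,1.])
    T=f['T']; d=T[:3,:3]@d; o=T[:3,3]; t=(z-o[2])/d[2]; return (o+t*d)[:2]
# profile: list of (z,radius)
PROF={'wheel':[(3,25),(27,25)],'mask':[(3,25),(7,25)],'jar':[(3,21),(53,21)],'cup':[(3,22),(53,24)]}
def hull(f,xy,prof,dz=0):
    t=np.linspace(0,2*np.pi,60,endpoint=False)
    P=np.concatenate([np.c_[xy[0]+r*np.cos(t),xy[1]+r*np.sin(t),np.full(60,z+dz)] for z,r in prof])
    return cv2.convexHull(proj(f,P).astype(np.float32))
def cen(h):
    m=cv2.moments(h); return np.array([m['m10']/m['m00'],m['m01']/m['m00']]),m['m00']
def fit(f,c,prof,dz=0):
    """xy such that hull centroid = c"""
    x0=ray(f,c,prof[-1][0]+dz)
    s=least_squares(lambda q:cen(hull(f,q,prof,dz))[0]-c,x0)
    return s.x, cen(hull(f,s.x,prof,dz))[1]
def regc(r):
    p=r['pixels'].astype(np.uint8); n,l,st,c=cv2.connectedComponentsWithStats(p)
    k=1+np.argmax(st[1:,4]); return c[k],st[k]
E
cat > look.py <<'E'
from h import *
for n in ["top","side"]:
    f=shot(n); print("==",n)
    for t in ["wheel_c","mask_c","red_jar_c","blue_jar_c","cup_c","yellow_jar_c","green_jar_c","station","mat","coaster"]:
        for r in bot.regions_of(f,t)[:5]:
            c,st=regc(r); key=[k for k in PROF if k in t]
            o=''
            if key:
                q,a=fit(f,c,PROF[key[0]],-3 if 'green' in t else 0); o=(q.round(1),'area exp',round(a))
            elif t!='mat': 
                q=ray(f,c,6 if t=='coaster' else 15); o=q.round(1)
            print(t,round(r['conf'],2),c.round(1),'px',int(r['pixels'].sum()),st[:4],o)
E
python3 look.py
```

```text
== top
wheel_c 0.8 [275.3 302.1] px 789 [260 287  32  31] (array([331.8, 129.8]), 'area exp', 461)
wheel_c 0.77 [259.8 247. ] px 437 [248 236  24  23] (array([451.3, 162.5]), 'area exp', 443)
wheel_c 0.64 [195.1 167. ] px 417 [183 156  25  23] (array([632.8, 306.2]), 'area exp', 460)
mask_c 0.96 [255.8 170.7] px 435 [244 160  24  23] (array([622.9, 171.9]), 'area exp', 389)
mask_c 0.76 [306.4 193.5] px 160 [300 187  14  14] (array([568.3,  58.6]), 'area exp', 392)
mask_c 0.76 [185.4 108.6] px 685 [171  95  30  28] (array([770.8, 332.3]), 'area exp', 378)
red_jar_c 0.84 [258.3 207.3] px 351 [248 197  22  21] (array([537.3, 163. ]), 'area exp', 361)
red_jar_c 0.47 [228.6 208.7] px 9928 [175 149 105 121] (array([536. , 228.2]), 'area exp', 383)
blue_jar_c 0.64 [194.8 167.4] px 355 [183 158  24  20] (array([629.3, 302.9]), 'area exp', 414)
cup_c 0.88 [193.8 247.4] px 471 [181 237  27  22] (array([453.5, 302.7]), 'area exp', 489)
yellow_jar_c 0.56 [190.4 206.2] px 359 [179 197  24  20] (array([543.5, 312.2]), 'area exp', 413)
coaster 0.82 [338.2 145. ] px 936 [322 128  34  35] [676.9 -15.
[... 1023 characters left out ...]
 exp', 524)
yellow_jar_c 0.96 [291.5 306.4] px 411 [282 294  20  26] (array([542.6, 311.7]), 'area exp', 447)
yellow_jar_c 0.2 [315.9 256.5] px 374 [308 244  17  26] (array([537.1, 162.2]), 'area exp', 391)
green_jar_c 0.59 [359.6 219.4] px 339 [352 208  17  24] (array([464.7,  30.6]), 'area exp', 357)
green_jar_c 0.42 [257.8 291.9] px 396 [249 279  19  26] (array([631.7, 299.6]), 'area exp', 434)
station 0.7 [366.7 165. ] px 1980 [322 135  91  64] [ 510.3 -205.8]
station 0.62 [304.5 290.7] px 6957 [233 237 139 109] [532.8 255.3]
mat 0.74 [305.1 291. ] px 6887 [233 237 139 109] 
mat 0.74 [257.7 292. ] px 383 [249 279  18  27] 
coaster 0.83 [290.1 199.7] px 520 [276 189  30  22] [675.5 -12.1]
```

Run:
```python
import cv2
a=cv2.imread('pics/top0.png')[85:325,160:480]; cv2.imwrite('pics/crop_top.png',cv2.resize(a,None,fx=2.5,fy=2.5,interpolation=cv2.INTER_CUBIC))
```

```text
(no output)
```

View pics/crop_top.png

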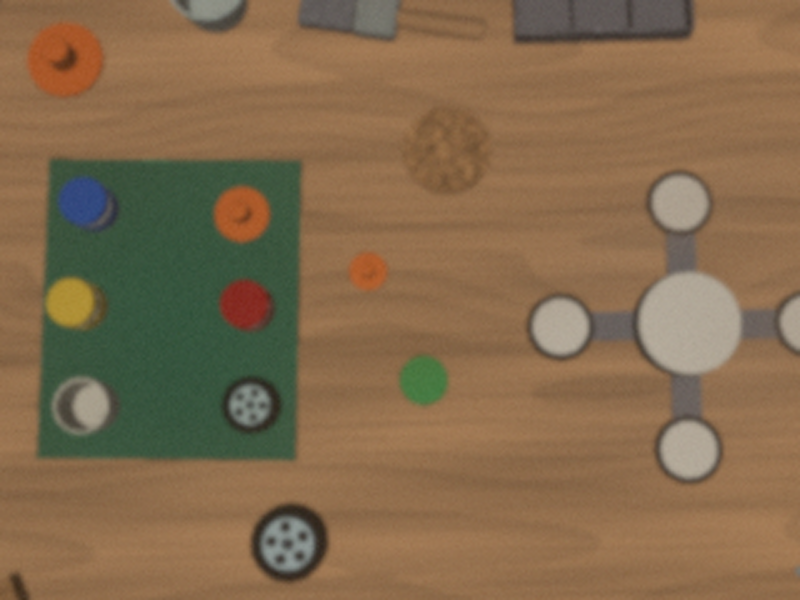

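```bash
cat > st.py <<'E'
from h import *
res=[]
for n in ["top","side"]:
    f=shot(n); hsv=cv2.cvtColor(f['color'],cv2.COLOR_BGR2HSV)
    w=((hsv[...,1]<70)&(hsv[...,2]>125)).astype(np.uint8)
    w[f['color'].shape[0]:]=0
    N,l,s,c=cv2.connectedComponentsWithStats(w)
    for i in range(1,N):
        if 100<s[i,4]<3000:
            q=ray(f,c[i],4); q30=ray(f,c[i],30)
            if abs(q[0]-510)<150 and abs(q[1]+210)<160: print(n,c[i].round(1),s[i],q.round(1),q30.round(1))
    # coaster: cork colour
E
python3 st.py
```

```text
top [431.5 165.6] [421 155  22  22 390] [ 624.7 -224.2] [ 620.4 -218.9]
top [435.7 213.7] [ 415  193   42   42 1355] [ 516.2 -228.3] [ 514.4 -222.9]
top [483.  213.7] [472 203  23  23 404] [ 513.7 -333.3] [ 511.9 -325.5]
top [383.7 215.1] [373 204  23  23 405] [ 515.8 -112.7] [ 513.9 -110. ]
top [435.1 264.3] [424 253  23  23 415] [ 404.7 -221.8] [ 405.5 -216.6]
side [376.6 140.2] [369 135  16  11 135] [ 514.2 -334.9] [ 508.2 -305. ]
side [367.6 157.5] [351 147  32  22 522] [ 519.2 -249.7] [ 513.2 -221.9]
side [331.7 155. ] [324 150  17  11 148] [ 624.8 -225.1] [ 616.1 -198. ]
side [403.  171.9] [395 166  17  13 166] [ 404.5 -223.5] [ 401.4 -196.4]
side [355.9 188.6] [348 182  17  14 180] [ 515.5 -114.1] [509.5 -89.8]
```

```bash
cat > s.py <<'E'
from h import *
import sys
s=bot.sense(); T=tcpT(s); 
print(round(s['clock'],2),'tcp',s['ee_pos'].round(1),'x',T[:3,0].round(3),'jaw',T[:3,2].round(3),'ang',round(np.degrees(np.arctan2(T[1,2],T[0,2])),1),'q7',s['joint_pos'][[0,6]].round(1),'F',s['contact_force'].round(1),'w',round(s['gripper_width']*85.4,1))
if len(sys.argv)>2:
    d=(np.array([float(v) for v in sys.argv[1:]])-s['ee_pos'][:len(sys.argv)-1]); print('delta mm',d.round(1),'units',(d/50).round(3), 'rotz units to y:', [round((a-np.degrees(np.arctan2(T[1,2],T[0,2])))/10,2) for a in (90,-90)])
E
python3 s.py 537 163 200
```

```text
1.35 tcp [ 272.3 -562.5  242.3] x [ 0.  0. -1.] jaw [ 0.436 -0.9   -0.   ] ang -64.2 q7 [60.3 -4.7] F [-0.4 -0.2  0.2] w 85.3
delta mm [264.7 725.5 -42.3] units [ 5.294 14.511 -0.845] rotz units to y: [np.float64(15.42), np.float64(-2.58)]
```

```bash
python3 -m jog '[{"jaw":85,"delta_pos":[0.5,0.9,0],"twist":[0,0,-0.26]},{"jaw":85,"delta_pos":[0.5,0.9,0],"twist":[0,0,-0.26]},{"jaw":85,"delta_pos":[0.5,0.9,0],"twist":[0,0,-0.26]},{"jaw":85,"delta_pos":[0.5,0.9,0],"twist":[0,0,-0.26]},{"jaw":85,"delta_pos":[0.5,0.9,0],"twist":[0,0,-0.26]},{"jaw":85,"delta_pos":[0.5,0.9,0],"twist":[0,0,-0.26]},{"jaw":85,"delta_pos":[0.5,0.9,0],"twist":[0,0,-0.26]},{"jaw":85,"delta_pos":[0.5,0.9,0],"twist":[0,0,-0.26]},{"jaw":85,"delta_pos":[0.5,0.9,0],"twist":[0,0,-0.26]},{"jaw":85,"delta_pos":[0.5,0.9,0],"twist":[0,0,-0.24]}]' 40; python3 s.py 537 163 200
```

```text
clock: 2.6
ee_pos: [523.0, -111.1, 242.5]
orientation: [65.3, 90.0, -24.8]
contact_force: [1.1, -0.2, 1.0]
gripper_width: 0.996
2.6 tcp [ 523.  -111.1  242.5] x [ 0.001 -0.    -1.   ] jaw [-0.001 -1.     0.   ] ang -90.1 q7 [ 16.7 -86.7] F [ 1.1 -0.2  1. ] w 85.1
delta mm [ 14.  274.1 -42.5] units [ 0.28   5.483 -0.851] rotz units to y: [np.float64(18.01), np.float64(0.01)]
```

```bash
python3 - <<'E'
from h import *
f=shot("wrist"); cv2.imwrite("pics/w1.png",f["color"])
for t in ["coaster","station"]:
    for r in bot.regions_of(f,t)[:3]:
        c,st=regc(r); print(t,r['conf'],c,st,ray(f,c,6))
hsv=cv2.cvtColor(f['color'],cv2.COLOR_BGR2HSV)
w=((hsv[...,1]<70)&(hsv[...,2]>125)).astype(np.uint8)
N,l,s,c=cv2.connectedComponentsWithStats(w)
for i in range(1,N):
    if s[i,4]>300: print(c[i].round(1),s[i],ray(f,c[i],4).round(1),ray(f,c[i],30).round(1))
E
python3 -m jog '[{"jaw":85,"delta_pos":[0.07,0.94,0],"twist":[0,0,0]},{"jaw":85,"delta_pos":[0.07,0.94,0],"twist":[0,0,0]},{"jaw":85,"delta_pos":[0.07,0.94,0],"twist":[0,0,0]},{"jaw":85,"delta_pos":[0.07,0.94,0],"twist":[0,0,0]},{"jaw":85,"delta_pos":[0,0.92,0],"twist":[0,0,0]},{"jaw":85,"delta_pos":[0,0.8,0],"twist":[0,0,0]},{"jaw":85,"delta_pos":[0,0,0],"twist":[0,0,0]}]' 40
python3 - <<'E'
from h import *
f=shot("wrist"); cv2.imwrite("pics/w2.png",f["color"])
for t in ["wheel_c","mask_c","red_jar_c","blue_jar_c","cup_c","yellow_jar_c"]:
    for r in bot.regions_of(f,t)[:3]:
        c,st=regc(r); key=[k for k in PROF if k in t][0]
        q,a=fit(f,c,PROF[key]); print(t,round(r['conf'],2),c.round(1),st,q.round(1),'exp',round(a))
E
```

```text
coaster 0.63 [240.88490139  48.96023278] [ 209   19   65   62 3093] [676.18559546 -18.70688033]
station 0.77 [402.75795039 173.56697845] [  298    68   203   210 12295] [ 522.72634414 -215.65632051]
[412.7  92. ] [ 394   72   39   41 1253] [ 624.1 -224.9] [ 622.3 -217. ]
[412.9 183.8] [ 378  148   72   74 4077] [ 509.2 -230.6] [ 515.5 -222.3]
[321.2 178.5] [ 301  159   41   40 1295] [ 515.3 -114.2] [ 521.2 -114.1]
[483.2 182.1] [468 164  31  37 872] [ 513.3 -333.9] [ 519.3 -318.3]
[628.  209.2] [618 197  21  25 310] [ 470.4 -717.6] [ 479.4 -675.1]
[398.1 257.5] [383 242  35  33 743] [ 405.7 -219.8] [ 419.2 -212.2]
[ 16.8 388.7] [  0 372  37  28 417] [-247.2 1025. ] [-187.8  945.3]
clock: 3.62
ee_pos: [535.8, 164.0, 242.3]
orientation: [-174.5, 89.9, 95.8]
contact_force: [-0.2, 0.4, 0.3]
gripper_width: 0.995
wheel_c 0.96 [321.7 240. ] [ 303  220   39   41 1274] [451.3 160.1] exp 1417
wheel_c 0.59 [343.5 314.7] [ 320  291   48   47 1821] [331.6 127.6] exp 1074
mask_c 0.77 [186.8   8. ] [165   0  47  21 730] [752.7 332. ] exp 1021
mask_c 0.75 [406.  146.9] [393 134  27  28 590] [569.3  57.3] exp 1262
mask_c 0.65 [462.6  66.3] [ 435   36   57   61 2716] [676.4 -14.7] exp 1092
red_jar_c 0.65 [321.5 176.3] [ 302  154   41   45 1399] [537.9 161. ] exp 1394
blue_jar_c 0.74 [199.3  97. ] [ 176   78   48   38 1467] [630.8 300.6] exp 1500
cup_c 0.89 [210.5 240. ] [ 188  218   45   45 1380] [456.  300.1] exp 1588
yellow_jar_c 0.7 [195.8 172.3] [ 174  152   45   42 1354] [542.4 310.5] exp 1454
```

View pics/w1.png

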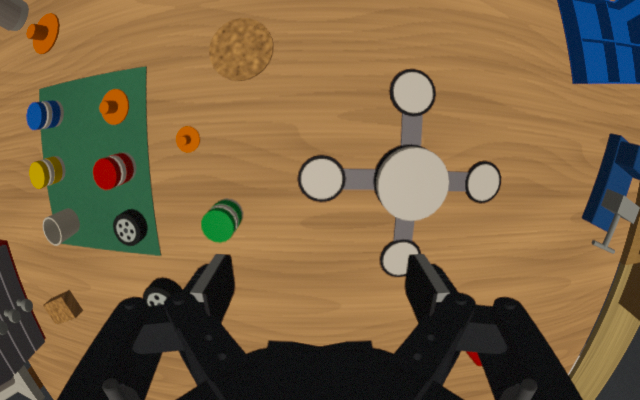

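View pics/w2.png

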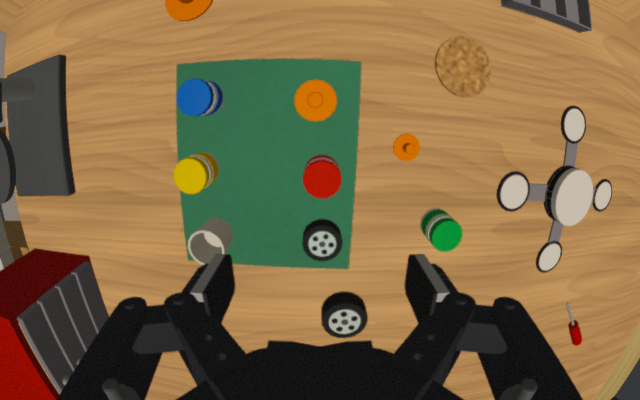

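```bash
python3 -m jog '[{"jaw":85,"delta_pos":[0.03,-0.03,-0.9],"twist":[0,0,0]},{"jaw":85,"delta_pos":[0,0,-0.9],"twist":[0,0,0]},{"jaw":85,"delta_pos":[0,0,-0.9],"twist":[0,0,0]},{"jaw":85,"delta_pos":[0,0,-0.8],"twist":[0,0,0]},{"jaw":85,"delta_pos":[0,0,-0.6],"twist":[0,0,0]},{"jaw":38,"delta_pos":[0,0,0],"twist":[0,0,0]},{"jaw":38,"delta_pos":[0,0,0],"twist":[0,0,0]},{"jaw":38,"delta_pos":[0,0,0],"twist":[0,0,0]},{"jaw":38,"delta_pos":[0,0,0],"twist":[0,0,0]}]' 35; python3 s.py 515 -113 150
python3 - <<'E'
from h import *
f=shot("wrist"); cv2.imwrite("pics/w3.png",f["color"])
E
```

```text
clock: 5.1
ee_pos: [539.1, 160.3, 39.1]
orientation: [104.9, 89.8, 14.9]
contact_force: [-1.0, 0.5, 7.8]
gripper_width: 0.477
5.1 tcp [539.1 160.3  39.1] x [ 0.003  0.001 -1.   ] jaw [ 0.    -1.    -0.001] ang -90.0 q7 [  -9.2 -123.8] F [-1.   0.5  7.8] w 40.8
delta mm [ -24.1 -273.3  110.9] units [-0.481 -5.466  2.218] rotz units to y: [np.float64(18.0), np.float64(-0.0)]
```

View pics/w3.png

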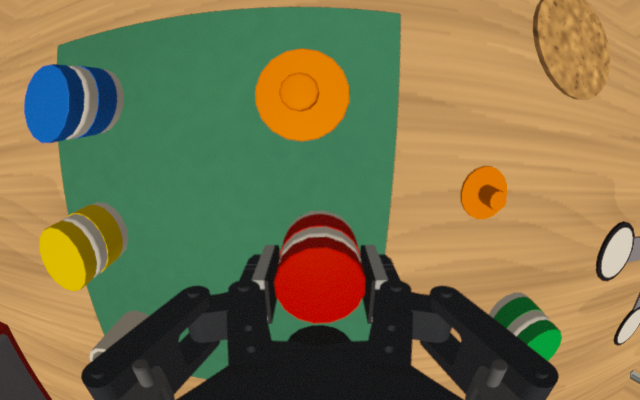

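```bash
cat > held.py <<'E'
from h import *
import sys
t=sys.argv[1]; dz=float(sys.argv[2]) if len(sys.argv)>2 else 0
s=bot.sense(); f=shot("wrist")
key=[k for k in PROF if k in t][0]
for r in bot.regions_of(f,t)[:2]:
    c,st=regc(r); q,a=fit(f,c,PROF[key],dz); print('wrist',round(r['conf'],2),c.round(1),st,q.round(1),'exp',round(a),'rel tcp',(q-s['ee_pos'][:2]).round(1))
for n in ('top','side'):
    f=shot(n)
    for r in bot.regions_of(f,t)[:2]:
        c,st=regc(r); q,a=fit(f,c,PROF[key],dz); print(n,round(r['conf'],2),c.round(1),st[4],q.round(1),'exp',round(a))
E
python3 held.py red_jar_c
```

```text
wrist 0.8 [319.3 269.1] [ 274  211   91  113 7993] [537.8 159.4] exp 8297 rel tcp [-1.3 -0.8]
wrist 0.71 [571.3  46.6] [ 533    0   77  100 6092] [665.   14.7] exp 6301 rel tcp [ 125.9 -145.6]
side 0.67 [319.4 258.8] 137 [526.6 166.3] exp 394
```

```bash
python3 -m jog '[{"jaw":38,"delta_pos":[0,0,0.7],"twist":[0,0,0]},{"jaw":38,"delta_pos":[0,0,0.8],"twist":[0,0,0]},{"jaw":38,"delta_pos":[0,-0.5,0.7],"twist":[0,0,0]},{"jaw":38,"delta_pos":[-0.1,-0.9,0],"twist":[0,0,0]},{"jaw":38,"delta_pos":[-0.1,-1,0],"twist":[0,0,0]},{"jaw":38,"delta_pos":[-0.1,-1,0],"twist":[0,0,0]},{"jaw":38,"delta_pos":[-0.1,-1,0],"twist":[0,0,0]},{"jaw":38,"delta_pos":[-0.06,-0.7,0],"twist":[0,0,0]},{"jaw":38,"delta_pos":[0,-0.36,0],"twist":[0,0,0]},{"jaw":38,"delta_pos":[0,0,0],"twist":[0,0,0]}]' 35; python3 s.py 516 -113.6 40
```

```text
clock: 6.7
ee_pos: [514.9, -113.7, 147.6]
orientation: [77.5, 90.0, -12.6]
contact_force: [0.9, 0.5, -1.5]
gripper_width: 0.475
6.7 tcp [ 514.9 -113.7  147.6] x [ 0. -0. -1.] jaw [-0.001 -1.     0.   ] ang -90.1 q7 [ 19.2 -89.4] F [ 0.9  0.5 -1.5] w 40.6
delta mm [ 1.100e+00  1.000e-01 -1.076e+02] units [ 2.200e-02  1.000e-03 -2.151e+00] rotz units to y: [np.float64(18.01), np.float64(0.01)]
```

```bash
python3 -m jog '[{"jaw":38,"delta_pos":[0.02,0,-0.7],"twist":[0,0,0]},{"jaw":38,"delta_pos":[0,0,-0.7],"twist":[0,0,0]},{"jaw":38,"delta_pos":[0,0,-0.4],"twist":[0,0,0]},{"jaw":38,"delta_pos":[0,0,-0.2],"twist":[0,0,0]},{"jaw":38,"delta_pos":[0,0,-0.06],"twist":[0,0,0]},{"jaw":38,"delta_pos":[0,0,0],"twist":[0,0,0]}]' 35; python3 s.py 516 -113.6 40; python3 held.py red_jar_c 1
```

```text
clock: 7.45
ee_pos: [516.3, -112.6, 44.8]
orientation: [92.1, 89.9, 2.2]
contact_force: [0.4, -0.6, -1.0]
gripper_width: 0.481
7.45 tcp [ 516.3 -112.6   44.8] x [ 0.001  0.    -1.   ] jaw [ 0.001 -1.    -0.   ] ang -89.9 q7 [ 17.2 -92.6] F [ 0.4 -0.6 -1. ] w 41.1
delta mm [-0.3 -1.  -4.8] units [-0.007 -0.02  -0.097] rotz units to y: [np.float64(17.99), np.float64(-0.01)]
wrist 0.95 [319.5 268.8] [ 274  211   92  113 8076] [ 512.4 -113.5] exp 7762 rel tcp [-3.9 -0.9]
wrist 0.65 [  3.9 108.8] [  0  83  10  54 451] [617.2 116.1] exp 3890 rel tcp [100.8 228.6]
side 0.46 [358.6 185.1] 137 [501.  -82.5] exp 324
```

```bash
python3 -m jog '[{"jaw":38,"delta_pos":[0,0,-0.05],"twist":[0,0,0]},{"jaw":38,"delta_pos":[0,0,-0.03],"twist":[0,0,0]},{"jaw":38,"delta_pos":[0,0,0],"twist":[0,0,0]}]' 35; python3 s.py 516 -113.6 40
```

```text
clock: 8.12
ee_pos: [515.7, -113.1, 40.2]
orientation: [-94.5, 90.0, 175.5]
contact_force: [-0.1, -0.4, -0.7]
gripper_width: 0.48
8.12 tcp [ 515.7 -113.1   40.2] x [-0.  0. -1.] jaw [ 0.001 -1.    -0.   ] ang -90.0 q7 [ 17.2 -92.7] F [-0.1 -0.4 -0.7] w 41.0
delta mm [ 0.3 -0.5 -0.2] units [ 0.006 -0.011 -0.004] rotz units to y: [np.float64(18.0), np.float64(-0.0)]
```

```bash
python3 -m jog '[{"jaw":38,"delta_pos":[0,0,-0.03],"twist":[0,0,0]},{"jaw":38,"delta_pos":[0,0,-0.02],"twist":[0,0,0]},{"jaw":38,"delta_pos":[0,0,0],"twist":[0,0,0]}]' 35; python3 s.py 516 -113.6 40
```

```text
clock: 8.5
ee_pos: [515.9, -113.0, 39.9]
orientation: [26.7, 89.9, -63.3]
contact_force: [-8.9, 1.6, 26.7]
gripper_width: 0.48
8.5 tcp [ 515.9 -113.    39.9] x [ 0.    -0.001 -1.   ] jaw [ 0.001 -1.     0.001] ang -90.0 q7 [ 17.1 -92.8] F [-8.9  1.6 26.7] w 41.0
delta mm [ 0.1 -0.6  0.1] units [ 0.003 -0.011  0.001] rotz units to y: [np.float64(18.0), np.float64(-0.0)]
```

```bash
python3 -m jog '[{"jaw":60,"delta_pos":[0,0,0.02],"twist":[0,0,0]},{"jaw":60,"delta_pos":[0,0,0],"twist":[0,0,0]},{"jaw":70,"delta_pos":[0,0,0.2],"twist":[0,0,0]},{"jaw":85,"delta_pos":[0,0,0.8],"twist":[0,0,0]},{"jaw":85,"delta_pos":[0,0,1],"twist":[0,0,0]},{"jaw":85,"delta_pos":[0.2,0.4,0.4],"twist":[0,0,0]},{"jaw":85,"delta_pos":[0.3,0.95,0],"twist":[0,0,0]},{"jaw":85,"delta_pos":[0.3,0.95,0],"twist":[0,0,0]},{"jaw":85,"delta_pos":[0.3,0.95,0],"twist":[0,0,0]},{"jaw":85,"delta_pos":[0.3,0.95,0],"twist":[0,0,0]}]' 35
python3 -m jog '[{"jaw":85,"delta_pos":[0.3,0.95,0],"twist":[0,0,0]},{"jaw":85,"delta_pos":[0.3,0.95,0],"twist":[0,0,0]},{"jaw":85,"delta_pos":[0.2,0.95,0],"twist":[0,0,0]},{"jaw":85,"delta_pos":[0.1,0.9,0],"twist":[0,0,0]},{"jaw":85,"delta_pos":[0,0.35,0],"twist":[0,0,0]},{"jaw":85,"delta_pos":[0,0,0],"twist":[0,0,0]}]' 35;  python3 s.py 630.5 302 37; python3 held.py blue_jar_c; python3 held.py red_jar_c 1
```

```text
clock: 9.75
ee_pos: [586.2, 98.4, 159.3]
orientation: [81.5, 90.0, -8.5]
contact_force: [0.9, -0.5, -0.4]
gripper_width: 0.996
clock: 10.5
ee_pos: [630.1, 303.0, 158.7]
orientation: [-93.7, 90.0, 176.5]
contact_force: [-0.2, -1.0, 0.3]
gripper_width: 0.996
10.5 tcp [630.1 303.  158.7] x [-0.001  0.    -1.   ] jaw [ 0.003 -1.    -0.   ] ang -89.8 q7 [ -18.2 -128.3] F [-0.2 -1.   0.3] w 85.0
delta mm [   0.4   -1.  -121.7] units [ 0.008 -0.021 -2.434] rotz units to y: [np.float64(17.98), np.float64(-0.02)]
wrist 0.72 [321.5 198.4] [ 297  169   51   59 2399] [630.9 300.4] exp 2504 rel tcp [ 0.8 -2.6]
top 0.93 [195.1 167.2] 387 [629.8 302.3] exp 414
top 0.28 [437.4 215.1] 4091 [ 511.3 -226.2] exp 390
side 0.74 [257.6 292.1] 380 [630.8 302. ] exp 437
wrist 0.22 [576.5 155.2] [ 556  124   42   64 2135] [680.9  32.4] exp 1886 rel tcp [  49.5 -267.6]
top 0.74 [385.  214.9] 336 [ 514.1 -112.2] exp 348
side 0.86 [356.5 182.9] 296 [510.8 -88.3] exp 322
```

Run:
```python
from h import *
f=shot("side"); print(proj(f,[[515,-113,4],[515,-113,29],[515,-113,54]]), cen(hull(f,[515,-113],PROF['jar'],1)))
for r in bot.regions_of(f,'red_jar_c')[:1]: print(regc(r))
cv2.imwrite("pics/s1.png",cv2.resize(f['color'][120:220,280:440],None,fx=5,fy=5))
```

```text
[[355.99797541 188.90066623]
 [356.4105129  182.71456391]
 [356.83425389 176.36046244]] (array([356.427696  , 182.61451869]), 315.4175013396889)
(array([356.17508418, 183.17508418]), array([349, 172,  15,  23, 297], dtype=int32))
```

View pics/s1.png

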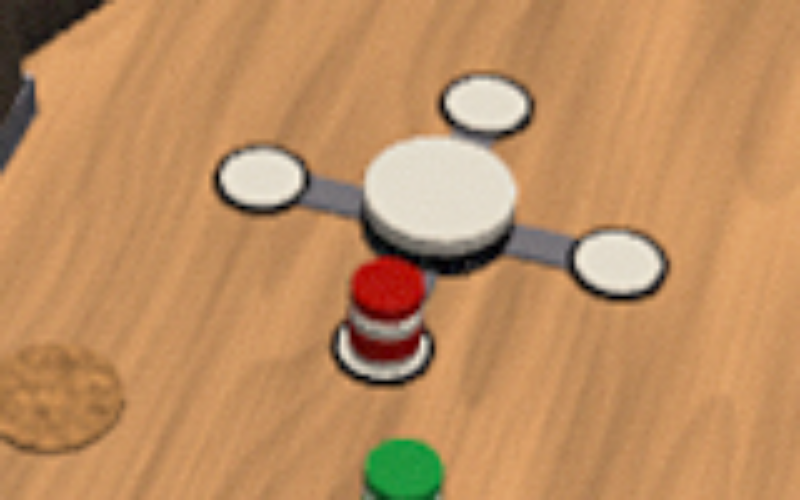

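```bash
sed -i 's/,x0)$/,x0,diff_step=5e-3)/' h.py; python3 -m jog '[{"jaw":85,"delta_pos":[0.01,-0.03,-0.8],"twist":[0,0,0]},{"jaw":85,"delta_pos":[0,0,-0.9],"twist":[0,0,0]},{"jaw":85,"delta_pos":[0,0,-0.73],"twist":[0,0,0]},{"jaw":38,"delta_pos":[0,0,0],"twist":[0,0,0]},{"jaw":38,"delta_pos":[0,0,0],"twist":[0,0,0]},{"jaw":38,"delta_pos":[0,0,0],"twist":[0,0,0]},{"jaw":38,"delta_pos":[0,0,0],"twist":[0,0,0]}]' 35; python3 s.py 624.5 -224.5 150; python3 held.py blue_jar_c
```

```text
clock: 12.08
ee_pos: [632.6, 301.2, 39.7]
orientation: [116.8, 89.8, 26.9]
contact_force: [-0.2, 0.8, 7.2]
gripper_width: 0.481
12.07 tcp [632.6 301.2  39.7] x [ 0.003  0.002 -1.   ] jaw [ 0.    -1.    -0.002] ang -90.0 q7 [ -18.9 -130.3] F [-0.2  0.8  7.2] w 41.1
delta mm [  -8.1 -525.7  110.3] units [ -0.162 -10.514   2.206] rotz units to y: [np.float64(18.0), np.float64(-0.0)]
wrist 0.6 [319.3 269.2] [ 275  211   90  113 7887] [631.  300.4] exp 8222 rel tcp [-1.7 -0.8]
side 0.81 [261.8 293.2] 220 [620.3 301.6] exp 437
```

```bash
python3 -m jog '[{"jaw":38,"delta_pos":[0,0,0.7],"twist":[0,0,0]},{"jaw":38,"delta_pos":[0,0,0.8],"twist":[0,0,0]},{"jaw":38,"delta_pos":[0,-0.5,0.7],"twist":[0,0,0]},{"jaw":38,"delta_pos":[0,-1,0],"twist":[0,0,0]},{"jaw":38,"delta_pos":[0,-1,0],"twist":[0,0,0]},{"jaw":38,"delta_pos":[0,-1,0],"twist":[0,0,0]},{"jaw":38,"delta_pos":[0,-1,0],"twist":[0,0,0]},{"jaw":38,"delta_pos":[0,-1,0],"twist":[0,0,0]},{"jaw":38,"delta_pos":[0,-1,0],"twist":[0,0,0]},{"jaw":38,"delta_pos":[0,-1,0],"twist":[0,0,0]}]' 35
python3 -m jog '[{"jaw":38,"delta_pos":[-0.05,-1,0],"twist":[0,0,0]},{"jaw":38,"delta_pos":[-0.05,-1,0],"twist":[0,0,0]},{"jaw":38,"delta_pos":[0,-0.7,0],"twist":[0,0,0]},{"jaw":38,"delta_pos":[0,-0.32,0],"twist":[0,0,0]},{"jaw":38,"delta_pos":[0,0,0],"twist":[0,0,0]}]' 35;  python3 s.py 625.5 -224.3 40; python3 held.py blue_jar_c 111
```

```text
clock: 13.62
ee_pos: [631.2, -76.2, 148.1]
orientation: [75.2, 89.9, -14.8]
contact_force: [0.8, -0.3, -1.0]
gripper_width: 0.479
clock: 14.25
ee_pos: [626.2, -226.0, 147.4]
orientation: [103.6, 90.0, 13.6]
contact_force: [0.5, -0.0, -0.8]
gripper_width: 0.476
14.25 tcp [ 626.2 -226.   147.4] x [ 0.  0. -1.] jaw [-0.001 -1.    -0.   ] ang -90.0 q7 [ 25.7 -81.9] F [ 0.5 -0.  -0.8] w 40.7
delta mm [  -0.7    1.7 -107.4] units [-0.014  0.034 -2.149] rotz units to y: [np.float64(18.0), np.float64(0.0)]
wrist 0.71 [319.3 269.2] [ 275  211   91  113 8045] [ 626.4 -226.8] exp 8632 rel tcp [ 0.2 -0.8]
wrist 0.34 [  9.6 299.2] [  0 282  24  37 629] [563.7  62.7] exp 2341 rel tcp [-62.5 288.7]
top 0.67 [442.1 160.6] 157 [ 611.3 -217.5] exp 499
side 0.74 [334.  122.8] 190 [ 615.2 -212.4] exp 324
```

```bash
python3 -m jog '[{"jaw":38,"delta_pos":[-0.01,0.02,-0.7],"twist":[0,0,0]},{"jaw":38,"delta_pos":[0,0,-0.7],"twist":[0,0,0]},{"jaw":38,"delta_pos":[0,0,-0.5],"twist":[0,0,0]},{"jaw":38,"delta_pos":[0,0,-0.2],"twist":[0,0,0]},{"jaw":38,"delta_pos":[0,0,-0.03],"twist":[0,0,0]},{"jaw":38,"delta_pos":[0,0,-0.02],"twist":[0,0,0]},{"jaw":38,"delta_pos":[0,0,0],"twist":[0,0,0]}]' 35; python3 s.py 625 -224.5 40
```

```text
clock: 15.42
ee_pos: [626.4, -224.4, 40.6]
orientation: [80.1, 89.9, -9.8]
contact_force: [0.8, 0.3, 1.3]
gripper_width: 0.478
15.43 tcp [ 626.4 -224.4   40.6] x [ 0.001 -0.    -1.   ] jaw [ 0.001 -1.     0.   ] ang -90.0 q7 [ 24.6 -83.8] F [0.8 0.3 1.3] w 40.8
delta mm [-1.4 -0.1 -0.6] units [-0.028 -0.001 -0.012] rotz units to y: [np.float64(18.0), np.float64(-0.0)]
```

```bash
python3 -m jog '[{"jaw":38,"delta_pos":[0,0,-0.02],"twist":[0,0,0]},{"jaw":38,"delta_pos":[0,0,-0.01],"twist":[0,0,0]},{"jaw":38,"delta_pos":[0,0,0],"twist":[0,0,0]}]' 35; python3 -m jog '[{"jaw":60,"delta_pos":[0,0,0.01],"twist":[0,0,0]},{"jaw":60,"delta_pos":[0,0,0],"twist":[0,0,0]},{"jaw":70,"delta_pos":[0,0,0.2],"twist":[0,0,0]},{"jaw":85,"delta_pos":[0,0,0.9],"twist":[0,0,0]},{"jaw":85,"delta_pos":[0,0,1],"twist":[0,0,0]},{"jaw":85,"delta_pos":[0,0.4,0.3],"twist":[0,0,0]},{"jaw":85,"delta_pos":[-0.1,0.95,0],"twist":[0,0,0]},{"jaw":85,"delta_pos":[-0.3,1,0],"twist":[0,0,0]},{"jaw":85,"delta_pos":[-0.4,1,0],"twist":[0,0,0]},{"jaw":85,"delta_pos":[-0.4,1,0],"twist":[0,0,0]}]' 35
python3 -m jog '[{"jaw":85,"delta_pos":[-0.4,1,0],"twist":[0,0,0]},{"jaw":85,"delta_pos":[-0.4,1,0],"twist":[0,0,0]},{"jaw":85,"delta_pos":[-0.4,1,0],"twist":[0,0,0]},{"jaw":85,"delta_pos":[-0.4,1,0],"twist":[0,0,0]},{"jaw":85,"delta_pos":[-0.4,1,0],"twist":[0,0,0]},{"jaw":85,"delta_pos":[-0.2,0.85,0],"twist":[0,0,0]},{"jaw":85,"delta_pos":[-0.02,0.3,0],"twist":[0,0,0]},{"jaw":85,"delta_pos":[0,0,0],"twist":[0,0,0]}]' 35
python3 s.py 454 301.5 37;  python3 held.py cup_c; python3 held.py blue_jar_c 1; python3 held.py red_jar_c 1
```

```text
clock: 15.8
ee_pos: [626.6, -224.4, 40.5]
orientation: [75.3, 89.9, -14.7]
contact_force: [-3.6, 0.8, 11.4]
gripper_width: 0.477
clock: 17.05
ee_pos: [564.5, -4.7, 158.6]
orientation: [-119.3, 90.0, 150.7]
contact_force: [0.3, 0.5, -0.1]
gripper_width: 1.001
clock: 18.05
ee_pos: [454.2, 301.1, 158.5]
orientation: [-60.9, 90.0, -150.7]
contact_force: [0.4, -1.2, -0.1]
gripper_width: 0.995
18.05 tcp [454.2 301.1 158.5] x [-0.001 -0.    -1.   ] jaw [ 0.002 -1.     0.   ] ang -89.9 q7 [ -19.5 -139.1] F [ 0.4 -1.2 -0.1] w 85.0
delta mm [  -0.2    0.4 -121.5] units [-0.005  0.009 -2.43 ] rotz units to y: [np.float64(17.99), np.float64(-0.01)]
wrist 0.67 [319. 201.] [ 290  168   59   65 2931] [454.  300.5] exp 3003 rel tcp [-0.2 -0.6]
side 0.72 [329.9 313.9] 524 [453.6 303.1] exp 525
top 0.83 [433.7 163.3] 382 [ 625.2 -223.5] exp 398
top 0.73 [194.6 254.9] 88 [437.3 301.8] exp 416
side 0.2 [360.3 219.5] 300 [467.1  13.3] exp 354
wrist 0.58 [627.2 154.7] [613 139  27  35 781] [514.6 -97.2] exp 1269 rel tcp [  59.8 -397.4]
top 0.58 [384.7 214.8] 355 [ 514.3 -111.7] exp 348
side 0.66 [360.  220.1] 340 [467.   15.5] exp 354
```

```bash
python3 -m jog '[{"jaw":85,"delta_pos":[0,0.01,-0.8],"twist":[0,0,0]},{"jaw":85,"delta_pos":[0,0,-0.9],"twist":[0,0,0]},{"jaw":85,"delta_pos":[0,0,-0.75],"twist":[0,0,0]},{"jaw":42,"delta_pos":[0,0,0],"twist":[0,0,0]},{"jaw":42,"delta_pos":[0,0,0],"twist":[0,0,0]},{"jaw":42,"delta_pos":[0,0,0],"twist":[0,0,0]},{"jaw":42,"delta_pos":[0,0,0],"twist":[0,0,0]}]' 30; python3 s.py 676 -15 150; python3 held.py cup_c
```

```text
clock: 19.82
ee_pos: [455.8, 301.5, 37.9]
orientation: [120.3, 89.8, 30.4]
contact_force: [-0.2, 0.5, 5.9]
gripper_width: 0.555
19.82 tcp [455.8 301.5  37.9] x [ 0.003  0.001 -1.   ] jaw [ 0.    -1.    -0.001] ang -90.0 q7 [ -22.7 -144.4] F [-0.2  0.5  5.9] w 47.4
delta mm [ 220.2 -316.5  112.1] units [ 4.404 -6.33   2.242] rotz units to y: [np.float64(18.0), np.float64(-0.0)]
wrist 0.89 [319.7 272.7] [ 268  210  105  120 9602] [454.3 300.5] exp 9877 rel tcp [-1.5 -1. ]
top 0.5 [198.3 255.2] 43 [436.5 292.8] exp 487
side 0.45 [335.2 316. ] 196 [440.6 304.2] exp 528
```

```bash
python3 -m jog '[{"jaw":42,"delta_pos":[0,0,0.7],"twist":[0,0,0]},{"jaw":42,"delta_pos":[0,0,0.8],"twist":[0,0,0]},{"jaw":42,"delta_pos":[0.3,-0.5,0.7],"twist":[0,0,0]},{"jaw":42,"delta_pos":[0.7,-1,0],"twist":[0,0,0]},{"jaw":42,"delta_pos":[0.7,-1,0],"twist":[0,0,0]},{"jaw":42,"delta_pos":[0.7,-1,0],"twist":[0,0,0]},{"jaw":42,"delta_pos":[0.7,-1,0],"twist":[0,0,0]},{"jaw":42,"delta_pos":[0.7,-1,0],"twist":[0,0,0]},{"jaw":42,"delta_pos":[0.5,-0.6,0],"twist":[0,0,0]},{"jaw":42,"delta_pos":[0.15,-0.22,0],"twist":[0,0,0]}]' 30
python3 -m jog '[{"jaw":42,"delta_pos":[0,0,0],"twist":[0,0,0]}]'
python3 - <<'E'
from h import *
f=shot("wrist"); cv2.imwrite("pics/w4.png",f["color"])
for r in bot.regions_of(f,'coaster')[:2]: c,s=regc(r); print(c,s,ray(f,c,6))
E
python3 s.py 676.5 -15 41
```

```text
clock: 21.38
ee_pos: [678.4, -18.5, 146.3]
orientation: [32.4, 89.9, -57.8]
contact_force: [-0.7, -0.5, -0.2]
gripper_width: 0.55
clock: 21.5
ee_pos: [677.1, -15.4, 146.2]
orientation: [-135.4, 90.0, 134.6]
contact_force: [0.4, 1.1, -0.3]
gripper_width: 0.547
[320.78617397 184.85592693] [ 277  150   89   71 4817] [685.37998743 -17.49723865]
21.6 tcp [676.5 -13.1 146.4] x [-0.001  0.001 -1.   ] jaw [ 0.002 -1.    -0.001] ang -89.9 q7 [   9.2 -102.2] F [-0.1  0.8 -1.1] w 47.1
delta mm [  -0.    -1.9 -105.4] units [-0.    -0.039 -2.109] rotz units to y: [np.float64(17.99), np.float64(-0.01)]
```

View pics/w4.png

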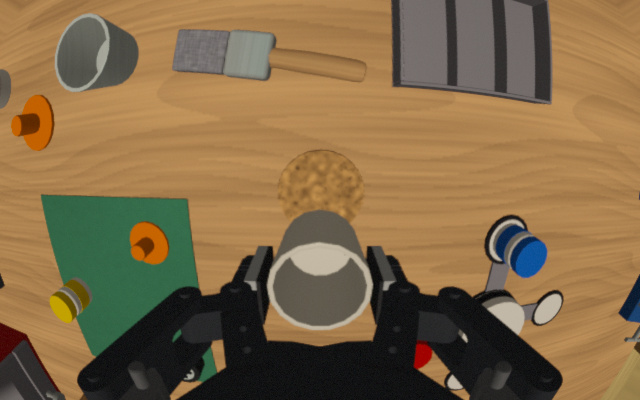

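```bash
python3 -m jog '[{"jaw":42,"delta_pos":[0,-0.02,-0.7],"twist":[0,0,0]},{"jaw":42,"delta_pos":[0,0,-0.7],"twist":[0,0,0]},{"jaw":42,"delta_pos":[0,0,-0.45],"twist":[0,0,0]},{"jaw":42,"delta_pos":[0,0,-0.2],"twist":[0,0,0]},{"jaw":42,"delta_pos":[0,0,-0.03],"twist":[0,0,0]},{"jaw":42,"delta_pos":[0,0,-0.02],"twist":[0,0,0]},{"jaw":42,"delta_pos":[0,0,0],"twist":[0,0,0]}]' 30; python3 s.py 676.5 -15.5 41; python3 held.py cup_c 3
```

```text
clock: 22.48
ee_pos: [677.8, -16.0, 42.3]
orientation: [88.8, 89.9, -1.2]
contact_force: [0.2, 0.4, -1.5]
gripper_width: 0.551
22.48 tcp [677.8 -16.   42.3] x [ 0.002 -0.    -1.   ] jaw [ 0.001 -1.     0.   ] ang -90.0 q7 [   8.3 -104.1] F [ 0.2  0.4 -1.5] w 47.0
delta mm [-1.3  0.5 -1.3] units [-0.027  0.009 -0.027] rotz units to y: [np.float64(18.0), np.float64(-0.0)]
wrist 0.78 [319.5 272.7] [ 267  210  106  120 9640] [675.5 -16.9] exp 9674 rel tcp [-2.4 -0.9]
wrist 0.3 [580.5 303.5] [ 547  267   69   75 3385] [ 626.9 -221.7] exp 3959 rel tcp [ -50.9 -205.8]
top 0.32 [327.3 153.3] 104 [651.5   9.7] exp 433
side 0.54 [292.7 193.8] 238 [666.4 -12.1] exp 375
```

```bash
python3 -m jog '[{"jaw":42,"delta_pos":[0,0,-0.03],"twist":[0,0,0]},{"jaw":42,"delta_pos":[0,0,-0.01],"twist":[0,0,0]},{"jaw":42,"delta_pos":[0,0,0],"twist":[0,0,0]}]' 30; python3 s.py 676.5 -15.5 41
```

```text
clock: 23.15
ee_pos: [677.7, -16.1, 41.0]
orientation: [71.1, 89.9, -18.9]
contact_force: [-3.9, -0.2, 11.2]
gripper_width: 0.555
23.15 tcp [677.7 -16.1  41. ] x [ 0.001 -0.    -1.   ] jaw [ 0. -1.  0.] ang -90.0 q7 [   8.3 -104.1] F [-3.9 -0.2 11.2] w 47.4
delta mm [-1.2  0.6  0. ] units [-0.023  0.013  0.   ] rotz units to y: [np.float64(18.0), np.float64(-0.0)]
```

```bash
python3 -m jog '[{"jaw":65,"delta_pos":[0,0,0.01],"twist":[0,0,0]},{"jaw":65,"delta_pos":[0,0,0],"twist":[0,0,0]},{"jaw":75,"delta_pos":[0,0,0.2],"twist":[0,0,0]},{"jaw":85,"delta_pos":[0,0,0.9],"twist":[0,0,0]},{"jaw":85,"delta_pos":[-0.1,0.1,1],"twist":[0,0,0]},{"jaw":85,"delta_pos":[-0.8,0.6,0.3],"twist":[0,0,0]},{"jaw":85,"delta_pos":[-1,0.8,0],"twist":[0,0,0]},{"jaw":85,"delta_pos":[-1,0.8,0],"twist":[0,0,0]},{"jaw":85,"delta_pos":[-1,0.8,0],"twist":[0,0,0]},{"jaw":85,"delta_pos":[-0.6,0.45,0],"twist":[0,0,0]}]' 30
python3 -m jog '[{"jaw":85,"delta_pos":[0,0,0],"twist":[0,0,0]},{"jaw":85,"delta_pos":[0,0,0],"twist":[0,0,0]}]'
python3 s.py 451 161.5 20;  python3 held.py wheel_c; python3 held.py cup_c 3
```

```text
clock: 24.4
ee_pos: [453.6, 160.6, 160.6]
orientation: [112.5, 90.0, 22.7]
contact_force: [0.5, 0.7, 0.8]
gripper_width: 0.996
clock: 24.65
ee_pos: [456.8, 158.2, 160.4]
orientation: [85.0, 89.9, -5.0]
contact_force: [-0.1, -0.4, 0.0]
gripper_width: 0.993
24.65 tcp [456.8 158.2 160.4] x [ 0.001 -0.    -1.   ] jaw [ 0. -1.  0.] ang -90.0 q7 [  -4.1 -123.9] F [-0.1 -0.4  0. ] w 84.8
delta mm [  -5.8    3.3 -140.4] units [-0.115  0.066 -2.807] rotz units to y: [np.float64(18.0), np.float64(-0.0)]
wrist 0.89 [316.8 198.4] [ 291  170   53   57 2430] [451.7 159.7] exp 2559 rel tcp [-5.   1.5]
wrist 0.85 [346.5 303.8] [ 315  273   64   62 3127] [331.7 127.7] exp 1898 rel tcp [-125.1  -30.5]
top 0.71 [283.8 296.9] 206 [342.5 111.2] exp 455
top 0.36 [439.  221.1] 3440 [ 499.  -232.3] exp 460
side 0.71 [349.3 268.5] 302 [451.3 160.7] exp 387
wrist 0.65 [495.2   1.7] [483   0  27   6 101] [646.5  -5. ] exp 2773 rel tcp [ 190.2 -163. ]
top 0.88 [338.4 142. ] 430 [676.3 -15.3] exp 440
side 0.76 [289.9 192.3] 339 [675.5 -14.8] exp 374
```

```bash
python3 -m jog '[{"jaw":85,"delta_pos":[-0.1,0.04,-0.9],"twist":[0,0,0]},{"jaw":85,"delta_pos":[0,0,-0.9],"twist":[0,0,0]},{"jaw":85,"delta_pos":[0,0,-0.7],"twist":[0,0,0]},{"jaw":85,"delta_pos":[0,0,-0.2],"twist":[0,0,0]},{"jaw":85,"delta_pos":[0,0,0],"twist":[0,0,0]}]'
python3 s.py 451.5 160.3 20;  python3 held.py wheel_c
```

```text
clock: 25.88
ee_pos: [450.9, 160.7, 24.9]
orientation: [-72.2, 90.0, -162.2]
contact_force: [-0.1, -1.2, 1.1]
gripper_width: 0.998
25.88 tcp [450.9 160.7  24.9] x [-0.001 -0.    -1.   ] jaw [ 0.001 -1.     0.   ] ang -90.0 q7 [  -9.3 -132.3] F [-0.1 -1.2  1.1] w 85.2
delta mm [ 0.6 -0.4 -4.9] units [ 0.013 -0.008 -0.098] rotz units to y: [np.float64(18.0), np.float64(-0.0)]
wrist 0.65 [319.3 260.7] [ 269  210  101  101 8031] [451.6 159.9] exp 8605 rel tcp [ 0.7 -0.8]
side 0.87 [399.7 271.5] 651 [332.7 129.5] exp 395
```

```bash
python3 -m jog '[{"jaw":85,"delta_pos":[0,0,-0.07],"twist":[0,0,0]},{"jaw":45,"delta_pos":[0,0,0],"twist":[0,0,0]},{"jaw":45,"delta_pos":[0,0,0],"twist":[0,0,0]},{"jaw":45,"delta_pos":[0,0,0],"twist":[0,0,0]},{"jaw":45,"delta_pos":[0,0,0],"twist":[0,0,0]}]' 40
python3 s.py 515 -223.5 150;  python3 held.py wheel_c
```

```text
clock: 26.8
ee_pos: [450.8, 160.6, 21.6]
orientation: [13.7, 90.0, -76.3]
contact_force: [-1.5, -0.4, 6.0]
gripper_width: 0.563
26.8 tcp [450.8 160.6  21.6] x [ 0. -0. -1.] jaw [ 0.001 -1.     0.   ] ang -90.0 q7 [  -9.5 -132.6] F [-1.5 -0.4  6. ] w 48.1
delta mm [  64.2 -384.1  128.4] units [ 1.283 -7.682  2.568] rotz units to y: [np.float64(18.0), np.float64(-0.0)]
wrist 0.93 [319.3 263.3] [ 268  211  104  104 8578] [451.8 159.8] exp 8940 rel tcp [ 0.9 -0.8]
top 0.22 [256.3 170.5] 381 [621.3 169.1] exp 440
side 0.84 [399.8 271.5] 635 [332.4 129.2] exp 395
```

```bash
python3 -m jog '[{"jaw":45,"delta_pos":[0,0,0.7],"twist":[0,0,0]},{"jaw":45,"delta_pos":[0,0,0.9],"twist":[0,0,0]},{"jaw":45,"delta_pos":[0.1,-0.4,0.9],"twist":[0,0,0]},{"jaw":45,"delta_pos":[0.2,-1,0],"twist":[0,0,0]},{"jaw":45,"delta_pos":[0.2,-1,0],"twist":[0,0,0]},{"jaw":45,"delta_pos":[0.2,-1,0],"twist":[0,0,0]},{"jaw":45,"delta_pos":[0.2,-1,0],"twist":[0,0,0]},{"jaw":45,"delta_pos":[0.2,-1,0],"twist":[0,0,0]},{"jaw":45,"delta_pos":[0.17,-1,0],"twist":[0,0,0]},{"jaw":45,"delta_pos":[0,-0.85,0],"twist":[0,0,0]}]'
python3 -m jog '[{"jaw":45,"delta_pos":[0,-0.42,0],"twist":[0,0,0]},{"jaw":45,"delta_pos":[0,0,0],"twist":[0,0,0]},{"jaw":45,"delta_pos":[0,0,0],"twist":[0,0,0]}]'
python3 s.py 514.2 -223.3 48.6;python3 s.py 514.2 -223.3 48.6
```

```text
clock: 28.35
ee_pos: [514.5, -204.0, 146.1]
orientation: [-29.0, 90.0, -119.0]
contact_force: [-0.1, -0.2, -0.6]
gripper_width: 0.562
clock: 28.72
ee_pos: [514.4, -221.5, 146.1]
orientation: [-157.5, 89.9, 112.6]
contact_force: [0.7, 0.5, -0.6]
gripper_width: 0.564
28.73 tcp [ 514.4 -221.5  146.1] x [-0.     0.001 -1.   ] jaw [ 0.002 -1.    -0.001] ang -89.9 q7 [ 30.9 -79.1] F [ 0.7  0.5 -0.6] w 48.1
delta mm [ -0.2  -1.8 -97.5] units [-0.003 -0.036 -1.95 ] rotz units to y: [np.float64(17.99), np.float64(-0.01)]
28.73 tcp [ 514.4 -221.5  146.1] x [-0.     0.001 -1.   ] jaw [ 0.002 -1.    -0.001] ang -89.9 q7 [ 30.9 -79.1] F [ 0.7  0.5 -0.6] w 48.1
delta mm [ -0.2  -1.8 -97.5] units [-0.003 -0.036 -1.95 ] rotz units to y: [np.float64(17.99), np.float64(-0.01)]
```

```bash
python3 -m jog '[{"jaw":45,"delta_pos":[0,-0.02,-0.8],"twist":[0,0,0]},{"jaw":45,"delta_pos":[0,0,-0.7],"twist":[0,0,0]},{"jaw":45,"delta_pos":[0,0,-0.3],"twist":[0,0,0]},{"jaw":45,"delta_pos":[0,0,-0.08],"twist":[0,0,0]},{"jaw":45,"delta_pos":[0,0,-0.02],"twist":[0,0,0]},{"jaw":45,"delta_pos":[0,0,0],"twist":[0,0,0]}]'
python3 s.py 514.2 -223.3 48.6;python3 held.py wheel_c 27
```

```text
clock: 29.48
ee_pos: [515.1, -224.1, 52.4]
orientation: [66.4, 89.9, -23.6]
contact_force: [-0.1, 0.2, -0.7]
gripper_width: 0.562
29.48 tcp [ 515.1 -224.1   52.4] x [ 0.002 -0.001 -1.   ] jaw [ 0.001 -1.     0.001] ang -90.0 q7 [ 29.5 -81.7] F [-0.1  0.2 -0.7] w 48.0
delta mm [-0.9  0.8 -3.8] units [-0.018  0.016 -0.076] rotz units to y: [np.float64(18.0), np.float64(-0.0)]
wrist 0.82 [ 38.  359.1] [  14  334   47   52 1530] [372.3  73.1] exp 1351 rel tcp [-142.8  297.2]
wrist 0.68 [319.4 263.3] [ 269  211  102  104 8421] [ 514. -225.] exp 8472 rel tcp [-1.1 -0.9]
top 0.92 [275.2 301.9] 787 [334.8 127. ] exp 484
top 0.69 [328.8 237. ] 303 [468.6  10.5] exp 437
side 0.89 [399.7 271.2] 647 [331.5 147.4] exp 416
side 0.65 [371.9 154. ] 94 [ 502.6 -227.7] exp 262
```

```bash
python3 -m jog '[{"jaw":45,"delta_pos":[0,0.015,-0.04],"twist":[0,0,0]},{"jaw":45,"delta_pos":[0,0,-0.03],"twist":[0,0,0]},{"jaw":45,"delta_pos":[0,0,0],"twist":[0,0,0]}]'
python3 s.py 514.2 -223.3 48.6
```

```text
clock: 30.15
ee_pos: [514.4, -223.1, 48.6]
orientation: [3.9, 90.0, -86.1]
contact_force: [-3.5, 1.7, 9.7]
gripper_width: 0.563
30.15 tcp [ 514.4 -223.1   48.6] x [ 0. -0. -1.] jaw [ 0.001 -1.     0.   ] ang -90.0 q7 [ 29.3 -81.8] F [-3.5  1.7  9.7] w 48.1
delta mm [-0.2 -0.2 -0. ] units [-0.004 -0.004 -0.   ] rotz units to y: [np.float64(18.0), np.float64(-0.0)]
```

```bash
python3 -m jog '[{"jaw":65,"delta_pos":[0,0,0.01],"twist":[0,0,0]},{"jaw":65,"delta_pos":[0,0,0],"twist":[0,0,0]},{"jaw":70,"delta_pos":[0,0,0.3],"twist":[0,0,0]},{"jaw":60,"delta_pos":[0,0,0.9],"twist":[0,0,0]},{"jaw":50,"delta_pos":[0.1,0.3,0.9],"twist":[0,0,0]},{"jaw":50,"delta_pos":[0.3,1,0],"twist":[0,0,0]},{"jaw":50,"delta_pos":[0.3,1,0],"twist":[0,0,0]},{"jaw":50,"delta_pos":[0.3,1,0],"twist":[0,0,0]},{"jaw":50,"delta_pos":[0.3,1,0],"twist":[0,0,0]},{"jaw":50,"delta_pos":[0.3,1,0],"twist":[0,0,0]}]'
python3 -m jog '[{"jaw":50,"delta_pos":[0.3,1,0],"twist":[0,0,0]},{"jaw":50,"delta_pos":[0.2,1,0],"twist":[0,0,0]},{"jaw":50,"delta_pos":[0.05,0.55,0],"twist":[0,0,0]},{"jaw":50,"delta_pos":[0,0,0],"twist":[0,0,0]},{"jaw":50,"delta_pos":[0,0,0],"twist":[0,0,0]}]'
python3 s.py 622.5 170 21;  python3 held.py mask_c; python3 held.py wheel_c 27
python3 - <<'E'
from h import *
f=shot("wrist"); cv2.imwrite("pics/w5.png",f["color"])
E
```

```text
clock: 31.4
ee_pos: [594.9, 43.3, 154.4]
orientation: [84.9, 89.9, -5.1]
contact_force: [1.4, -0.2, 0.5]
gripper_width: 0.584
clock: 32.02
ee_pos: [622.0, 168.2, 153.7]
orientation: [16.6, 89.9, -73.4]
contact_force: [-0.5, -0.1, -0.2]
gripper_width: 0.589
32.02 tcp [622.  168.2 153.7] x [ 0.    -0.001 -1.   ] jaw [-0.    -1.     0.001] ang -90.0 q7 [  -5.6 -119.4] F [-0.5 -0.1 -0.2] w 50.3
delta mm [   0.5    1.8 -132.7] units [ 0.01   0.036 -2.654] rotz units to y: [np.float64(18.0), np.float64(0.0)]
wrist 0.91 [154.9  47.4] [ 125   14   61   68 3210] [769.9 328.9] exp 1680 rel tcp [147.9 160.7]
wrist 0.84 [317.6 189.9] [ 292  164   52   52 2139] [623.  168.9] exp 2208 rel tcp [1.  0.7]
top 0.64 [306.6 193.3] 180 [568.8  58.3] exp 392
side 0.94 [199.3 292.1] 613 [770.5 333.7] exp 320
side 0.66 [282.7 255.5] 233 [623.4 170.2] exp 269
wrist 0.7 [605.4 277. ] [589 258  34  39 923] [ 515.4 -224. ] exp 917 rel tcp [-106.7 -392.3]
wrist 0.35 [488.7 135.9] [ 467  102   59   76 1921] [682.9  20.6] exp 2880 rel tcp [  60.8 -147.6]
top 0.79 [436.6 213.2] 443 [ 514.6 -222.2] exp 481
top 0.38 [329.1 236.8] 308 [469.    9.9] exp 437
side 0.73 [367.  154.3] 245 [ 515.8 -222. ] exp 262
```

View pics/w5.png

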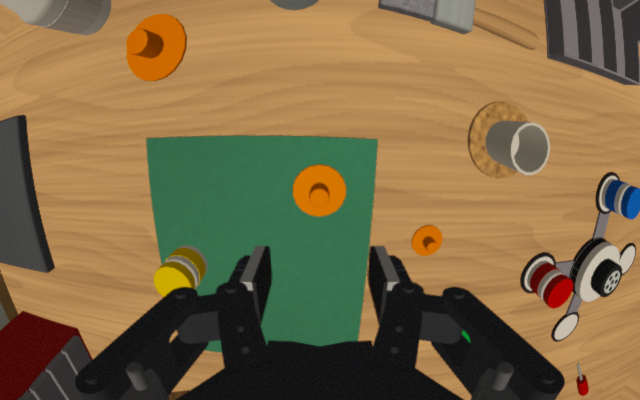

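```bash
python3 -m jog '[{"jaw":50,"delta_pos":[0.02,0.02,-0.9],"twist":[0,0,0]},{"jaw":50,"delta_pos":[0,0,-0.9],"twist":[0,0,0]},{"jaw":50,"delta_pos":[0,0,-0.6],"twist":[0,0,0]},{"jaw":50,"delta_pos":[0,0,-0.15],"twist":[0,0,0]},{"jaw":50,"delta_pos":[0,0,0],"twist":[0,0,0]}]'
python3 s.py 623 169.4 24;  python3 held.py mask_c
python3 - <<'E'
from h import *
f=shot("wrist"); cv2.imwrite("pics/w6.png",f["color"])
E
```

```text
clock: 33.3
ee_pos: [623.1, 170.5, 26.1]
orientation: [156.9, 90.0, 67.0]
contact_force: [0.1, 0.2, 0.7]
gripper_width: 0.58
33.3 tcp [623.1 170.5  26.1] x [ 0.  0. -1.] jaw [ 0.001 -1.    -0.   ] ang -90.0 q7 [  -7.5 -122.5] F [0.1 0.2 0.7] w 49.5
delta mm [-0.1 -1.1 -2.1] units [-0.001 -0.022 -0.042] rotz units to y: [np.float64(18.0), np.float64(-0.0)]
wrist 0.66 [491.6 301.9] [477 293  26  22 356] [579.3  51. ] exp 2930 rel tcp [ -43.8 -119.5]
wrist 0.64 [321.2 249.8] [ 277  209   90   82 5875] [622.9 168.6] exp 6070 rel tcp [-0.2 -1.9]
top 0.91 [184.7 107. ] 599 [774.7 334. ] exp 378
top 0.49 [306.8 193.5] 169 [568.2  57.9] exp 392
side 0.79 [199.9 292. ] 600 [769.2 333.1] exp 320
side 0.67 [286.  255.5] 135 [615.5 167.6] exp 269
```

View pics/w6.png

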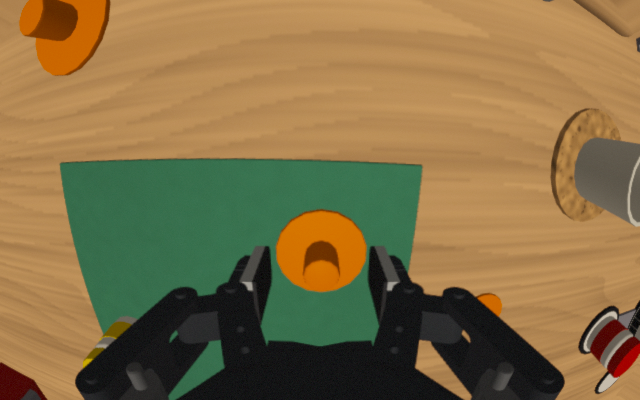

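```bash
python3 -m jog '[{"jaw":50,"delta_pos":[0,-0.02,-0.03],"twist":[0,0,0]},{"jaw":12,"delta_pos":[0,0,0],"twist":[0,0,0]},{"jaw":12,"delta_pos":[0,0,0],"twist":[0,0,0]},{"jaw":12,"delta_pos":[0,0,0],"twist":[0,0,0]},{"jaw":12,"delta_pos":[0,0,0],"twist":[0,0,0]}]' 30
python3 s.py 515 -223 150;  python3 held.py mask_c
```

```text
clock: 34.28
ee_pos: [622.9, 169.3, 24.4]
orientation: [67.4, 90.0, -22.6]
contact_force: [-0.3, -1.2, 0.9]
gripper_width: 0.194
34.27 tcp [622.9 169.3  24.4] x [ 0. -0. -1.] jaw [ 0.001 -1.     0.   ] ang -90.0 q7 [  -7.4 -122.5] F [-0.3 -1.2  0.9] w 16.6
delta mm [-107.9 -392.3  125.6] units [-2.159 -7.846  2.513] rotz units to y: [np.float64(18.0), np.float64(-0.0)]
wrist 0.87 [58.  29.5] [   0    0  107   76 5329] [767.2 336.9] exp 2885 rel tcp [144.3 167.6]
wrist 0.78 [485.3 309.6] [463 295  40  36 881] [574.3  54.6] exp 2937 rel tcp [ -48.6 -114.7]
top 0.91 [184.8 107.6] 606 [773.3 333.7] exp 378
top 0.45 [306.7 193.5] 163 [568.4  58. ] exp 392
side 0.76 [200.  292.2] 619 [768.7 333.5] exp 320
side 0.47 [317.9 229.5] 106 [567.6  61.9] exp 238
```

```bash
python3 -m jog '[{"jaw":12,"delta_pos":[0,0,0.7],"twist":[0,0,0]},{"jaw":12,"delta_pos":[0,0,1],"twist":[0,0,0]},{"jaw":12,"delta_pos":[-0.1,-0.4,1],"twist":[0,0,0]},{"jaw":12,"delta_pos":[-0.3,-1,0],"twist":[0,0,0]},{"jaw":12,"delta_pos":[-0.3,-1,0],"twist":[0,0,0]},{"jaw":12,"delta_pos":[-0.3,-1,0],"twist":[0,0,0]},{"jaw":12,"delta_pos":[-0.3,-1,0],"twist":[0,0,0]},{"jaw":12,"delta_pos":[-0.3,-1,0],"twist":[0,0,0]},{"jaw":12,"delta_pos":[-0.3,-1,0],"twist":[0,0,0]},{"jaw":12,"delta_pos":[-0.25,-0.9,0],"twist":[0,0,0]}]'
python3 -m jog '[{"jaw":12,"delta_pos":[0,-0.54,0],"twist":[0,0,0]},{"jaw":12,"delta_pos":[0,0,0],"twist":[0,0,0]},{"jaw":12,"delta_pos":[0,0,0],"twist":[0,0,0]}]'
python3 s.py 514.8 -222.9 75.4
python3 - <<'E'
from h import *
f=shot("wrist"); cv2.imwrite("pics/w7.png",f["color"])
for t in ('mask_c','wheel_c'):
  for r in bot.regions_of(f,t)[:2]: print(t,r['conf'],regc(r))
E
```

```text
clock: 35.83
ee_pos: [514.5, -197.5, 159.3]
orientation: [-8.1, 90.0, -98.1]
contact_force: [0.5, -0.3, -0.3]
gripper_width: 0.196
clock: 36.2
ee_pos: [515.5, -221.6, 159.1]
orientation: [-166.4, 90.0, 103.7]
contact_force: [0.2, 0.7, -0.7]
gripper_width: 0.198
36.2 tcp [ 515.5 -221.6  159.1] x [-0.     0.001 -1.   ] jaw [ 0.001 -1.    -0.001] ang -89.9 q7 [ 31.2 -78.9] F [ 0.2  0.7 -0.7] w 16.9
delta mm [ -0.7  -1.3 -83.7] units [-0.013 -0.025 -1.674] rotz units to y: [np.float64(17.99), np.float64(-0.01)]
mask_c 0.9 (array([319.19985775, 245.00877193]), array([ 274,  209,   91,   84, 4218], dtype=int32))
mask_c 0.83 (array([ 80.61389961, 147.44401544]), array([ 69, 133,  23,  30, 518], dtype=int32))
wheel_c 0.75 (array([321.72880539, 193.90847784]), array([ 291,  171,   62,   46, 2076], dtype=int32))
wheel_c 0.56 (array([ 81.54134276, 314.46855124]), array([  61,  292,   43,   46, 1415], dtype=int32))
```

View pics/w7.png

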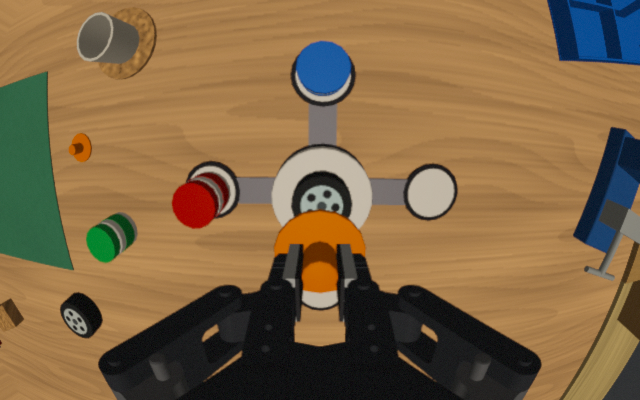

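```bash
python3 -m jog '[{"jaw":12,"delta_pos":[0,-0.02,-0.7],"twist":[0,0,0]},{"jaw":12,"delta_pos":[0,0,-0.5],"twist":[0,0,0]},{"jaw":12,"delta_pos":[0,0,-0.3],"twist":[0,0,0]},{"jaw":12,"delta_pos":[0,0,-0.08],"twist":[0,0,0]},{"jaw":12,"delta_pos":[0,0,0],"twist":[0,0,0]},{"jaw":12,"delta_pos":[0,0,0],"twist":[0,0,0]}]'
python3 s.py 514.8 -222.9 75.4
python3 - <<'E'
from h import *
for n in ('wrist','side','top'):
  f=shot(n); cv2.imwrite(f"pics/{n}8.png",f["color"] if n=='wrist' else cv2.resize(f['color'][120:260,330:490],None,fx=4,fy=4))
E
```

```text
clock: 37.1
ee_pos: [516.0, -223.9, 81.2]
orientation: [67.0, 89.9, -23.0]
contact_force: [1.2, 0.4, 0.4]
gripper_width: 0.195
37.1 tcp [ 516.  -223.9   81.2] x [ 0.001 -0.001 -1.   ] jaw [ 0.    -1.     0.001] ang -90.0 q7 [ 30.1 -81. ] F [1.2 0.4 0.4] w 16.7
delta mm [-1.2  1.  -5.8] units [-0.024  0.019 -0.116] rotz units to y: [np.float64(18.0), np.float64(-0.0)]
```

View pics/wrist8.png

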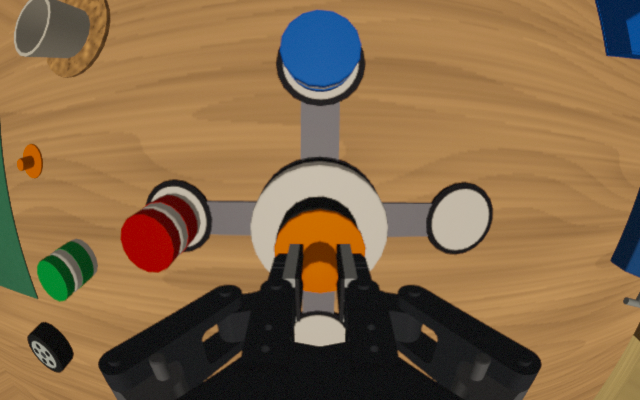

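View pics/side8.png

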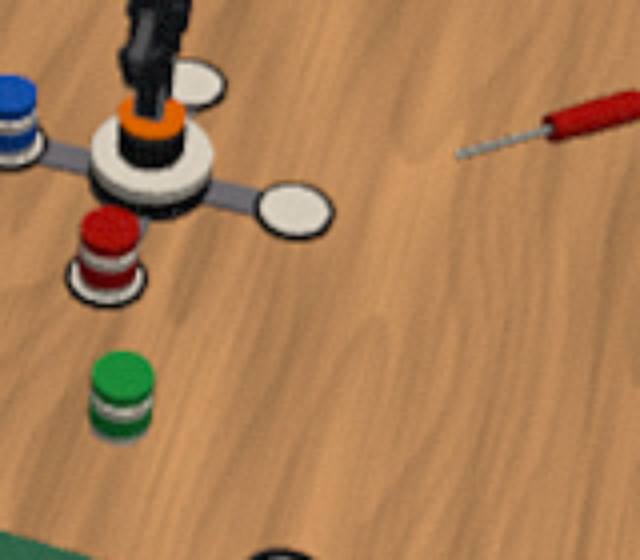

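Well aligned. Lower the last few mm.

```bash
python3 -m jog '[{"jaw":12,"delta_pos":[-0.02,0.01,-0.06],"twist":[0,0,0]},{"jaw":12,"delta_pos":[0,0,-0.03],"twist":[0,0,0]},{"jaw":12,"delta_pos":[0,0,0],"twist":[0,0,0]},{"jaw":12,"delta_pos":[0,0,0],"twist":[0,0,0]}]'; python3 s.py 514.8 -222.9 75.4
```

```text
clock: 37.75
ee_pos: [514.4, -223.2, 75.7]
orientation: [-123.3, 90.0, 146.7]
contact_force: [-0.7, 0.7, -1.2]
gripper_width: 0.194
37.75 tcp [ 514.4 -223.2   75.7] x [-0.  0. -1.] jaw [ 0.001 -1.    -0.   ] ang -90.0 q7 [ 30.  -81.1] F [-0.7  0.7 -1.2] w 16.6
delta mm [ 0.4  0.3 -0.3] units [ 0.008  0.005 -0.007] rotz units to y: [np.float64(18.0), np.float64(-0.0)]
```

```bash
python3 -m jog '[{"jaw":12,"delta_pos":[0,0,-0.02],"twist":[0,0,0]},{"jaw":12,"delta_pos":[0,0,0],"twist":[0,0,0]}]'; python3 s.py 514.8 -222.9 75.4
```

```text
clock: 38.0
ee_pos: [514.5, -223.2, 75.3]
orientation: [54.6, 90.0, -35.4]
contact_force: [-1.3, 0.4, 4.6]
gripper_width: 0.192
38.0 tcp [ 514.5 -223.2   75.3] x [ 0. -0. -1.] jaw [ 0.001 -1.     0.   ] ang -90.0 q7 [ 30.  -81.2] F [-1.3  0.4  4.6] w 16.4
delta mm [0.3 0.3 0.1] units [0.005 0.006 0.002] rotz units to y: [np.float64(18.0), np.float64(-0.0)]
```

```bash
python3 -m jog '[{"jaw":40,"delta_pos":[0,0,0],"twist":[0,0,0]},{"jaw":40,"delta_pos":[0,0,0],"twist":[0,0,0]},{"jaw":40,"delta_pos":[0,0,0.3],"twist":[0,0,0]},{"jaw":40,"delta_pos":[0,0,0.8],"twist":[0,0,0]},{"jaw":40,"delta_pos":[0,0,0.9],"twist":[0,0,0]},{"jaw":40,"delta_pos":[-0.3,-0.9,0],"twist":[0,0,0]},{"jaw":40,"delta_pos":[-0.3,-0.9,0],"twist":[0,0,0]},{"jaw":40,"delta_pos":[-0.3,-0.9,0],"twist":[0,0,0]},{"jaw":40,"delta_pos":[-0.3,-0.9,0],"twist":[0,0,0]},{"jaw":40,"delta_pos":[0,0,0],"twist":[0,0,0]}]'
python3 - <<'E'
from h import *
for n in ('top','side'):
  f=shot(n)
  a=f['color'][110:290,310:500] if n=='top' else f['color'][110:250,270:430]
  cv2.imwrite(f"pics/{n}9.png",cv2.resize(a,None,fx=3.3,fy=3.3,interpolation=cv2.INTER_CUBIC))
  for t,dz in (('wheel_c',27),('mask_c',51),('red_jar_c',1),('blue_jar_c',1),('cup_c',3),('yellow_jar_c',0),('green_jar_c',-3)):
    key=[k for k in PROF if k in t][0]
    for r in bot.regions_of(f,t)[:3]:
      c,st=regc(r); q,a=fit(f,c,PROF[key],dz); print(n,t,round(r['conf'],2),st[4],q.round(1),'exp',round(a))
E
```

```text
clock: 39.25
ee_pos: [451.7, -407.9, 175.6]
orientation: [-13.5, 89.9, -103.8]
contact_force: [0.2, 0.3, 0.3]
gripper_width: 0.47
top wheel_c 0.95 780 [334.3 127.7] exp 484
top wheel_c 0.56 317 [468.2  11.1] exp 437
top mask_c 0.98 421 [ 513.8 -221.5] exp 444
top mask_c 0.72 187 [562.9  56.2] exp 430
top mask_c 0.68 691 [754.9 317.3] exp 415
top red_jar_c 0.83 316 [ 515.3 -112.4] exp 349
top blue_jar_c 0.66 405 [ 623.9 -223.5] exp 398
top blue_jar_c 0.35 532 [664.8 -15. ] exp 366
top cup_c 0.83 411 [676.5 -15.5] exp 440
top yellow_jar_c 0.79 384 [542.6 312. ] exp 413
top green_jar_c 0.84 288 [468.7  10.9] exp 308
top green_jar_c 0.18 462 [667.  -14.5] exp 363
side wheel_c 0.87 587 [330.4 149.9] exp 418
side wheel_c 0.54 114 [ 514.6 -202.4] exp 267
side mask_c 0.66 122 [553.7 100.6] exp 263
side mask_c 0.59 615 [745.5 358.8] exp 354
side mask_c 0.45 183 [ 515.  -224.9] exp 175
side red_jar_c 0.51 319 [ 513.5 -112.8] exp 316
side blue_jar_c 0.8 297 [ 624.2 -222.9] exp 282
side blue_jar_c 0.58 391 [676.4 -16.8] exp 326
side cup_c 0.59 370 [675.9 -15.1] exp 374
side cup_c 0.38 285 [469.2  17.4] exp 406
side yellow_jar_c 0.8 426 [542.2 313.1] exp 448
side yellow_jar_c 0.24 340 [ 513.3 -110.9] exp 316
```

View pics/top9.png

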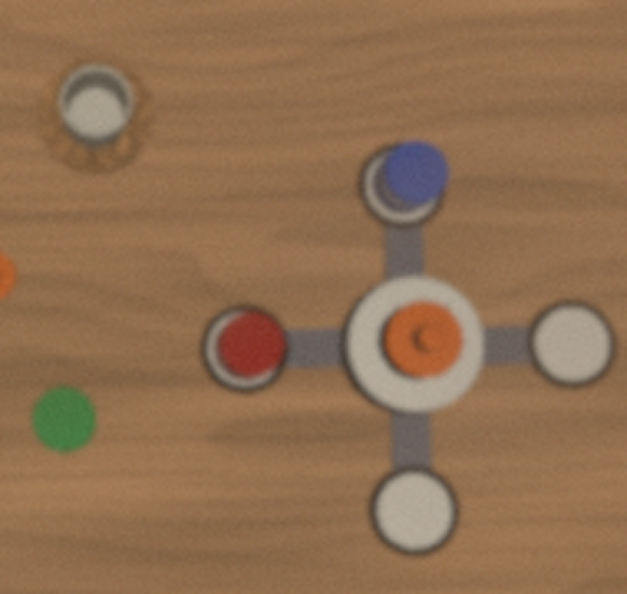

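View pics/side9.png

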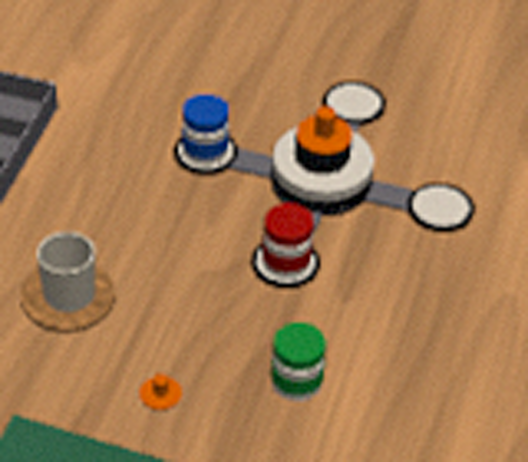

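```bash
python3 -c "
from bench import bot
print(bot.sense()['contact_force']); print(bot.close_job())"
```

```text
[-0.52232922  0.68867872 -0.69449308]
the job is handed in; nothing more can be done
None
```

I set up the station and handed the job in at about 39 s of the 128 s allowed. Each thing was lowered until it touched, released, and the arm was then moved clear.

Last checks, from the top and side cameras. I measured the station centre at (514.6, -223.5) mm and its turn at about -0.5°.

| Thing | Measured position (mm) | Target (mm) | Off by about |
|---|---|---|---|
| Wheel | (515, -222) | (514.6, -223.5), stand centre | 1.5 mm |
| Mask | (514.4, -223) | (515, -222), wheel centre | 1 mm |
| Red jar | (514.5, -112.6) | (515.4, -113.5), left pad | 1.5 mm |
| Blue jar | (624, -223) | (624.6, -224.5), far pad | 1.5 mm |
| Cup | (676, -15) | (676, -15), coaster | 1 mm |

- **Wheel:** it was measured before the mask went on. Afterwards it was mostly hidden, so I could not measure it again directly.
- **Bystanders:** the yellow and green jars show no movement.
- **Readings that disagreed:** some early side-camera fits for the red and green jars and the wheel came out up to 30 mm off. My fitting step had stalled; the raw pixels for the red jar matched, and refits of the red jar and wheel agreed with the other cameras. For the green jar I relied on its unchanged pixel position in the top view.
- **Contact:** the highest wrist force I read while setting things down was about 28 N.

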